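Hold a round flask down on the clarity reader

TASK

Take the round-bellied flask out of its cork ring, set it upright in the sprung wire ring of the white clarity reader, and press it gently straight down until the ring is fully home at the bottom of its travel. Finish while still holding the flask pressed down like that so the reading can be taken: do not let go, push with the flask only and not with the gripper on the ring or the reader, and leave the oil bottle, the conical flask and the jar standing where they are.

Things in the scene. Friction and masses are not known exactly. Their poses are not given: they have to be found in the camera images.
- flask: Amber glass flask, stoppered, 120-220 g, loose, upright in the cork ring at the start. Ball belly 66 mm diameter; round neck 24 mm diameter from 64 to 109 mm above the flask's bottom, lip 29 mm diameter to 114 mm, black stopper 25 mm diameter to 123 mm (top). Origin: lowest point of the belly, on the axis; z up along the neck. Grip the neck from above, finger ends just over the belly.
- flask_bulb (a point): Centre of the flask's ball-shaped belly, 33 mm above its origin.
- flask_neck (a point): Point on the axis inside the flask's neck, a good height to grip, 88 mm above the flask's origin.
- cork_ring: Cork ring fixed on the table, 86 mm outside and 42 mm inside diameter, 22 mm high, in which the flask stands at the start (flask's bottom 8 mm above the table). Origin: centre of its underside. It is on one side of the robot's middle line, the reader on the other; which is which varies.
- reader: Clarity reader fixed to the table: white box 110 x 110 mm, 45 mm high, dark display on its front (-x) face, round black sensor pad (32 mm diameter) at the centre of its top, reaching 60 mm above the table. Over the pad a steel wire ring stands on three spring rods. Origin: centre of its underside; z up, which is also the ring's axis.
- ring_seat (a point): Centre of the reader's wire ring at mid-wire height; moves with the ring. Wire 7 mm thick, opening 45 mm, outside about 61 mm. 85 mm above the table with the ring up, 70 mm fully home. With the belly sitting in the ring, the belly's centre is 25.6 mm above this point; fully home, the flask's bottom stays about 2.5 mm above the pad.
- ring (a joint): How far the sprung ring is pressed down, in m: 0 is up (start), 0.015 fully home at a fixed stop. The springs push up with about 4.4 N at the top and 12.6 N at the bottom: the flask's weight alone does not move the ring, and pressing it home takes about 10 N besides the weight. It springs up when let go.
- oil_bottle: Straight amber bottle with a black cap, 38 mm diameter, 95 mm high, loose, standing between the reader and the cork ring; to be left alone. Origin at the centre of its underside.
- conical_flask: Conical amber flask, 68 mm diameter at the foot, 104 mm high, loose, standing behind the work; to be left alone. Origin at the centre of its underside.
- jar: Low white jar with a metal lid, 56 mm diameter, 55 mm high, loose, standing behind the work; to be left alone. Origin at the centre of its underside.
Things that resemble listed ones, but are neither listed nor needed, are in the scene too. Of the things like the reader, leave any that is purple or yellow; of the rest the smaller one is meant.

How it is judged:
By the outcome, as a careful person would: the job done as asked, in the order asked, and still so for the second after the job is handed in, while the arm keeps its last pose, push and grip.
It also fails if it takes over 40 s, if anything falls off the work surface, if the arm or the gripper's body presses on something with over 40 N, if the wrist force passes 120 N, or if a joint passes its speed limit or range.

ROBOT

A 7-joint arm with a two-finger parallel gripper is mounted at the origin on the work surface. World frame = base frame: x ahead of the robot, y to its left, z up, the work surface at z = 0. Lengths are in m, angles in rad, forces in N, time in s.
With the tool pointing down it reaches from about 0.425 to 0.925 m from the base axis. Payload 6.8 kg.
Tool frame: the origin (TCP) lies at the very end of the fingers, on their centre line; the grasp point (between the pads) lies grasp_offset behind it (grasp_offset is the distance from the TCP to the grasp point, in m); z points along the fingers, y is the direction in which the jaws open and shut (so a half turn about z gives the same grasp; the last joint's range is limited). The gripper opens to 85 mm and grips with 20 to 120 N. Pads are 22 mm wide; open, the fingers measure 114 mm over their backs; the gripper's body (76 mm by 85 mm) begins 54 mm behind the grasp point. The pads swing forward as they close: fully open they stand 13 mm farther back than shut.
Start: joints at [-1.429, 0.477, 0.022, 1.555, -0.011, 1.109, -0.083], TCP at [0.167, 0.654, 0.231] pointing down, gripper open.
Joint ranges: [-2.96, 2.96], [-0.34, 2.1], [-1.41, 1.46], [0.24, 2.44], [-1.37, 4.51], [0.17, 1.92], [-2.96, 2.96]. Speed limits (rad/s): [2.39, 2.39, 3.14, 3.14, 3.14, 3.14, 3.14].

INTERFACE

Orientations are given as a unit quaternion [w, x, y, z].
In Python, from station import * gives the robot as it stands.
- The arm moves only by the shell command python3 -m handwheel 'ROWS' [FORCE]. ROWS is JSON, one flat list of numbers, 7 for each row, row after row: the shift along the world's x, y, z in cm, then the turn, a rotation vector about the world's x, y, z in degrees, then the opening, from 0 (shut) to 1 (fully open). In form: [tx, ty, tz, ax, ay, az, fingers, tx, ty, tz, ax, ay, az, fingers, ...]. A call has 1 to 8 rows; each row is the pose to reach, as a shift and turn from the pose measured when the call began; what a row does not reach only later rows make up. A row lasts 1/12 s, in which the tool goes at most 41.7 mm and 7.16 degrees, less where a joint would pass 70% of its speed; a pose out of reach is approached as far as the arm can. A call with a gripper value outside its range is refused whole. The fingers move at their own pace and stop on an object; FORCE is the grip in N (left out, the last holds). Time passes only in rows, so rows that repeat a pose let the fingers close. It gives the time, the measured TCP pose, the force and the opening at its end, in the units of the state.
- get_obs(): the state, without advancing time (a new reading comes with each control period).
- read_camera(name): name is "side" or "top"; returns the picture (384x512x3 uint8, red, green, blue); there is no depth.
- camera_info(name): a dict with "fx", "fy", "cx", "cy" (pixels), "R" (3x3) and "t" (3): a world point X has camera coordinates R X + t. Camera axes: x right, y down, z forward; pixel columns grow to the right and rows downward; lengths in m; the calibration is good to about 2 mm. A picture is of the moment at which its call begins. camera_info takes no time and is no camera call.
- hand_in(): hands the job in, once; it reports no verdict.
The state is a dict: "t": time; "q": joint angles; "joint_vel": joint speeds; "joint_torque": joint torques, N m; "eef_pos": TCP position; "tool_rot": TCP orientation; "contact_force": force on the tool from outside, world axes, zero at the start; "torque": the same for the moment, N m; "gripper_width": opening from 0.0 (shut) to 1.0 (fully open).
Only numpy, scipy, OpenCV 4.12 (cv2) and the standard library are available. Lean on these libraries where they do the work, as an engineer would, in place of code of your own. Each camera call takes 0.05 s, during which the arm holds its last target. There are 200 camera calls.

## Working session

There is one attempt and no reset: what is moved stays moved. The work goes in short steps, Python scripts to look and compute and a shell command to move; the robot and the scene stay as the last step left them, time stands still between calls to the robot, and variables do not carry over. Pictures are saved under pics/ and viewed, on a budget of 10 in all, crops included, one or two more only if the job needs it, and the job is handed in when it is done.

```bash
mkdir -p pics
cat > h.py <<'E'
from station import *
import numpy as np, cv2
def snap(n,f):
    im=read_camera(n)[:,:,::-1].copy(); cv2.imwrite(f,im); return im
def ray(n,u,v):
    c=camera_info(n);R=np.array(c["R"]);t=np.array(c["t"])
    d=R.T@np.array([(u-c["cx"])/c["fx"],(v-c["cy"])/c["fy"],1]);return -R.T@t,d
def at_z(n,u,v,z):
    o,d=ray(n,u,v);return o+d*(z-o[2])/d[2]
def proj(n,X):
    c=camera_info(n);p=np.array(c["R"])@np.array(X)+np.array(c["t"])
    return np.array([c["fx"]*p[0]/p[2]+c["cx"],c["fy"]*p[1]/p[2]+c["cy"]])
def tri(n1,a,n2,b):
    o1,d1=ray(n1,*a);o2,d2=ray(n2,*b)
    s=np.linalg.lstsq(np.stack([d1,-d2],1),o2-o1,rcond=None)[0]
    p,q=o1+s[0]*d1,o2+s[1]*d2;return (p+q)/2,np.linalg.norm(p-q)
E
python3 - <<'E'
from h import *
a=snap("side","pics/s0.png");b=snap("top","pics/t0.png")
cv2.imwrite("pics/st0.png",cv2.resize(np.vstack([a,b]),None,fx=.78,fy=.78))
for n in("side","top"):print(ray(n,256,192))
o=get_obs();print(o)
try: print(grasp_offset)
except Exception as e: print(e)
E
```

```text
(array([ 0.38494922, -0.69598667,  0.87029587]), array([ 0.11088548,  0.6550257 , -0.74764412]))
(array([ 0.38700306, -0.01201304,  1.1246045 ]), array([ 0.14616437,  0.00894265, -0.98931743]))
{'t': 0.1, 'q': array([-1.42910196,  0.4777259 ,  0.02234854,  1.55636368, -0.01148464,
        1.10931028, -0.08312985]), 'joint_vel': array([ 0.00061766, -0.00283809, -0.00225365, -0.0047812 ,  0.00101513,
        0.00024803,  0.00109923]), 'joint_torque': array([ 3.86855259e-03, -5.97762001e+01,  1.61331564e+00, -2.81957191e+01,
        1.27644528e-02,  4.95184024e-03,  4.41809175e-05]), 'eef_pos': array([0.16674821, 0.65351765, 0.23041271]), 'tool_rot': array([-3.52060458e-05,  1.24576800e-01,  9.92209613e-01, -8.38700021e-04]), 'contact_force': array([-0.2397625 , -0.31916077,  0.2950385 ]), 'torque': array([-0.0188512 ,  0.03463185, -0.01812205]), 'gripper_width': 1.0020737384771434}
0.0187
```

View pics/s0.png

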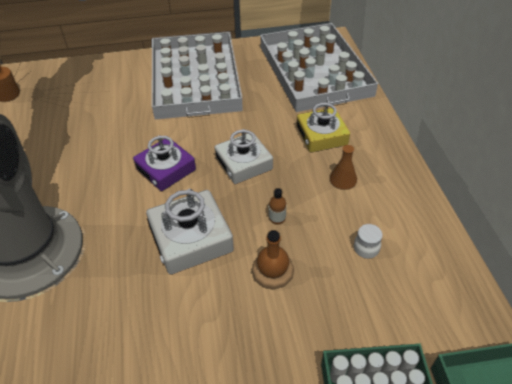

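View pics/t0.png

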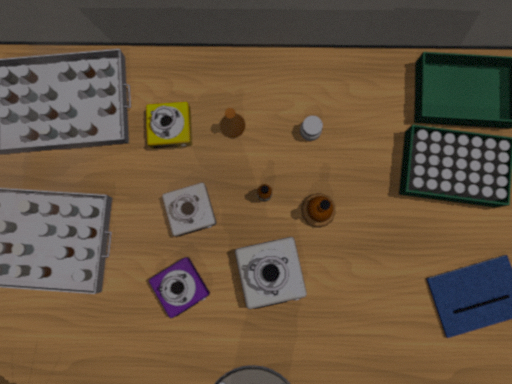

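Candidates for the reader:
- purple: side (165,162), top (178,287)
- yellow: side (323,129), top (168,124)
- large white: side (189,230), top (270,272)
- small white: side (243,155), top (188,209), which is the one meant

The flask is at side (272,262), top (319,208). It could be confused with the conical flask at side (344,168) or the oil bottle at side (278,206). I'll check the choice in one close crop.

Run:
```python
from h import *
a=cv2.imread("pics/s0.png");b=cv2.imread("pics/t0.png")
def c(i,u,v,w=66,h=50): return cv2.resize(i[v-h//2:v+h//2,u-w//2:u+w//2],(396,300),interpolation=cv2.INTER_CUBIC)
cv2.imwrite("pics/c0.png",np.vstack([np.hstack([c(a,243,155),c(a,272,255,80,60)]),np.hstack([c(b,188,209,80,60),c(b,319,208)])]))
for n,u,v,z in[("top",188,209,.045),("top",270,272,.045),("top",319,208,.04),("top",264,192,.09),("top",233,124,.05),("top",311,127,.05),("side",272,262,.04),("side",243,155,.045)]:print(n,u,v,at_z(n,u,v,z).round(3))
```

```text
top 188 209 [0.501 0.165 0.045]
top 270 272 [ 0.351 -0.04   0.045]
top 319 208 [ 0.51  -0.159  0.04 ]
top 264 192 [ 0.54  -0.022  0.09 ]
top 233 124 [0.718 0.059 0.05 ]
top 311 127 [ 0.713 -0.138  0.05 ]
side 272 262 [ 0.505 -0.16   0.04 ]
side 243 155 [0.499 0.151 0.045]
```

View pics/c0.png

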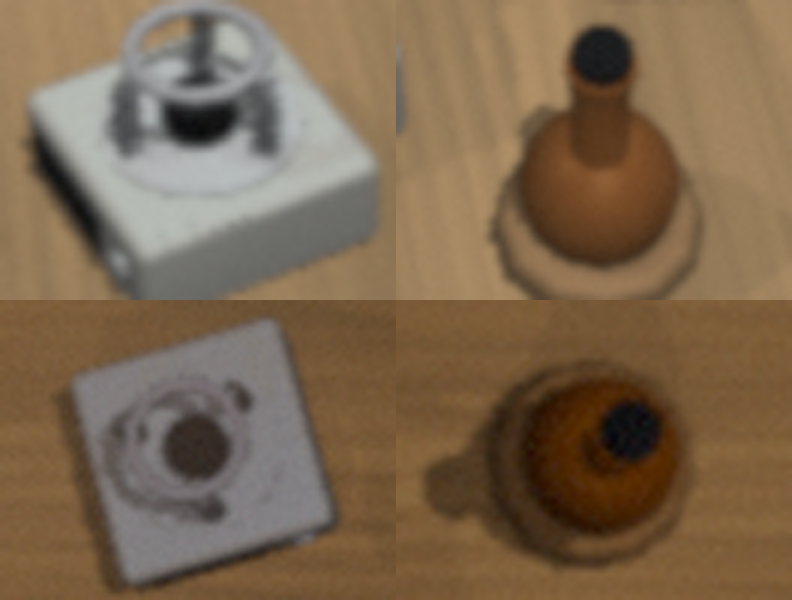

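The crop confirms both. The small white reader's ring centre is at side (243,139), with the pad at top (187.5,208.5). The flask's stopper is at side (273.5,235.5) and top (325,205), with its belly at side (273,262) and top (320.5,209).

Run:
```python
from h import *
for n,u,v,z in[("side",243.2,138.8,.085),("side",243.3,148.7,.06),("top",187.4,208.7,.06),("top",183.2,208.3,.085),("side",273.4,235.7,.131),("side",273.2,262,.041),("top",325,204.8,.131),("top",320.5,208.8,.041)]:print(n,z,at_z(n,u,v,z).round(4))
from scipy.spatial.transform import Rotation as R
q=get_obs()["tool_rot"];print(R.from_quat(np.r_[q[1:],q[0]]).as_matrix().round(3))
```

```text
side 0.085 [0.5029 0.1638 0.085 ]
side 0.06 [0.5009 0.1565 0.06  ]
top 0.06 [0.5003 0.1643 0.06  ]
top 0.085 [0.4985 0.1702 0.085 ]
side 0.131 [ 0.5063 -0.162   0.131 ]
side 0.041 [ 0.507  -0.1609  0.041 ]
top 0.131 [ 0.507  -0.1602  0.131 ]
top 0.041 [ 0.5077 -0.1625  0.041 ]
[[-0.969  0.247 -0.   ]
 [ 0.247  0.969 -0.002]
 [-0.    -0.002 -1.   ]]
```

```bash
python3 -m handwheel '[2.4,-3.2,0.4,0,0,0,1, 4.8,-6.4,0.8,0,0,0,1, 7.2,-9.6,1.2,0,0,0,1, 9.6,-12.8,1.6,0,0,0,1, 12,-16,2,0,0,0,1, 14.4,-19.2,2,0,0,0,1, 16.8,-22.4,2,0,0,0,1, 19.2,-25.6,2,0,0,0,1]' 60
```

```text
t: 0.77
eef_pos: [0.3594, 0.3955, 0.2503]
tool_rot: [-0.0, 0.125, 0.992, -0.001]
contact_force: [-0.0, -0.2, -0.7]
gripper_width: 1.0
```

```bash
python3 -m handwheel '[1.85,-3.5,0,0,0,0,1, 3.7,-7,0,0,0,0,1, 5.55,-10.5,0,0,0,0,1, 7.4,-14,0,0,0,0,1, 9.25,-17.5,0,0,0,0,1, 11.1,-21,0,0,0,0,1, 13,-24.5,0,0,0,0,1, 14.8,-28,0,0,0,0,1]'; python3 -m handwheel '[0,-4,0,0,0,0,1, 0,-8,0,0,0,0,1, 0,-12,0,0,0,0,1, 0,-16,-1,0,0,0,1, 0,-20,-2,0,0,0,1, 0,-24,-3,0,0,0,1, 0,-27.6,-5,0,0,0,1, 0,-27.6,-7,0,0,0,1]'
python3 - <<'E'
from h import *
a=snap("side","pics/s1.png");b=snap("top","pics/t1.png")
def c(i,u,v,w=120,h=90): return cv2.resize(i[v-h//2:v+h//2,u-w//2:u+w//2],(400,300),interpolation=cv2.INTER_CUBIC)
cv2.imwrite("pics/c1.png",np.hstack([c(a,272,235),c(b,325,205)]))
o=get_obs();p=o["eef_pos"];print(p,proj("side",p),proj("top",p))
E
```

```text
t: 1.43
eef_pos: [0.5079, 0.1137, 0.2503]
tool_rot: [-0.0, 0.124, 0.992, -0.001]
contact_force: [1.4, 0.4, -0.1]
gripper_width: 0.999
t: 2.1
eef_pos: [0.5068, -0.1711, 0.1805]
tool_rot: [0.001, 0.13, 0.992, -0.003]
contact_force: [0.7, -0.6, -0.6]
gripper_width: 1.002
[ 0.50512168 -0.16348859  0.17746142] [273.20845569 220.97386556] [329.70746982 203.16557829]
```

View pics/c1.png

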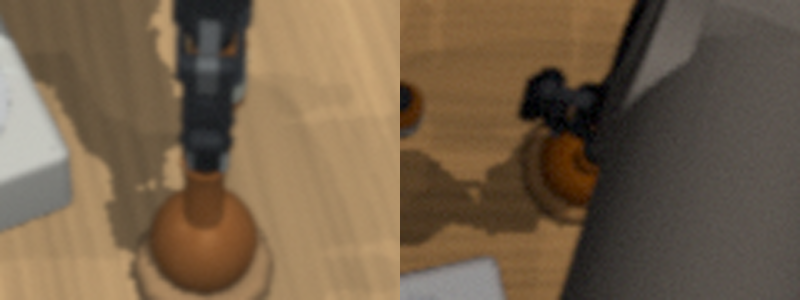

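The fingers stand straight over the neck in the side crop (crop 205,175, about pixel 273,222). The top view is mostly hidden by the arm. Descending.

```bash
python3 -m handwheel '[0.1,0.2,-2,0,0,0,1, 0.1,0.2,-4,0,0,0,1, 0.1,0.2,-6,0,0,0,1, 0.1,0.2,-7.5,0,0,0,1, 0.1,0.2,-8.5,0,0,0,1, 0.1,0.2,-8.5,0,0,0,1, 0.1,0.2,-8.5,0,0,0,1]'
```

```text
t: 2.78
eef_pos: [0.5065, -0.1606, 0.0929]
tool_rot: [-0.003, 0.126, 0.992, -0.001]
contact_force: [0.5, 0.3, -0.1]
gripper_width: 1.001
```

```bash
python3 -m handwheel '[0,0,-0.8,0,0,0,1, 0,0,-1.5,0,0,0,1, 0,0,-1.5,0,0,0,1, 0,0,-1.5,0,0,0,0.6, 0,0,-1.5,0,0,0,0.4, 0,0,-1.5,0,0,0,0.3, 0,0,-1.5,0,0,0,0.2, 0,0,-1.5,0,0,0,0]' 50; python3 -m handwheel '[0,0,0,0,0,0,0,0,0,0,0,0,0,0,0,0,0,0,0,0,0,0,0,0,0,0,0,0,0,0,0,0,0,0,0]' 50
```

```text
t: 3.45
eef_pos: [0.5067, -0.1606, 0.0781]
tool_rot: [-0.003, 0.126, 0.992, -0.001]
contact_force: [0.3, -0.0, 1.1]
gripper_width: 0.297
t: 3.87
eef_pos: [0.5069, -0.1599, 0.0781]
tool_rot: [-0.003, 0.125, 0.992, -0.0]
contact_force: [0.9, 4.7, -0.1]
gripper_width: 0.275
```

```bash
python3 -m handwheel '[0,0,1,0,0,0,0, 0,0,3,0,0,0,0, 0,0,6,0,0,0,0, 0,0,9,0,0,0,0, 0,0,12,0,0,0,0, 0,0,15,0,0,0,0, 0,0,16,0,0,0,0, 0,0,16,0,0,0,0]'; python3 -m handwheel '[0,2,0,0,0,0,0, 0,5,0,0,0,0,0, 0,8.5,0,0,0,0,0, 0,12,0,0,0,0,0, 0,15.5,0,0,0,0,0, 0,19,0,0,0,0,0, 0,22,0,0,0,0,0, 0,24,0,0,0,0,0]'
```

```text
t: 4.53
eef_pos: [0.5081, -0.1614, 0.241]
tool_rot: [-0.0, 0.126, 0.992, -0.001]
contact_force: [0.7, -1.1, -2.6]
gripper_width: 0.278
t: 5.2
eef_pos: [0.5066, 0.0817, 0.2389]
tool_rot: [-0.002, 0.124, 0.992, -0.001]
contact_force: [-0.5, -0.6, -2.3]
gripper_width: 0.28
```

```bash
python3 -m handwheel '[-0.2,3,0,0,0,0,0, -0.4,5.5,0,0,0,0,0, -0.5,7.5,-1,0,0,0,0, -0.5,8.3,-3,0,0,0,0, -0.5,8.3,-5,0,0,0,0, -0.5,8.3,-5.4,0,0,0,0, -0.5,8.3,-5.4,0,0,0,0]'
python3 - <<'E'
from h import *
a=snap("side","pics/s2.png");b=snap("top","pics/t2.png")
def c(i,u,v,w=72,h=108): return cv2.resize(i[v-h//2:v+h//2,u-w//2:u+w//2],(400,600),interpolation=cv2.INTER_CUBIC)
cv2.imwrite("pics/c2.png",np.hstack([c(a,243,130),c(b,190,205)]))
o=get_obs();p=o["eef_pos"];print(p,o["contact_force"],proj("side",p-[0,0,.037]),proj("top",p-[0,0,.037]))
print(camera_info("side")["fx"])
E
```

```text
t: 5.78
eef_pos: [0.4995, 0.1632, 0.1821]
tool_rot: [-0.004, 0.125, 0.992, -0.003]
contact_force: [0.6, 0.0, -1.6]
gripper_width: 0.276
[0.50157136 0.16371228 0.18466916] [ 0.54173201 -0.19806724 -2.25951828] [241.66976934 118.38630247] [181.38449583 203.91522817]
490.4573418488319
```

View pics/c2.png

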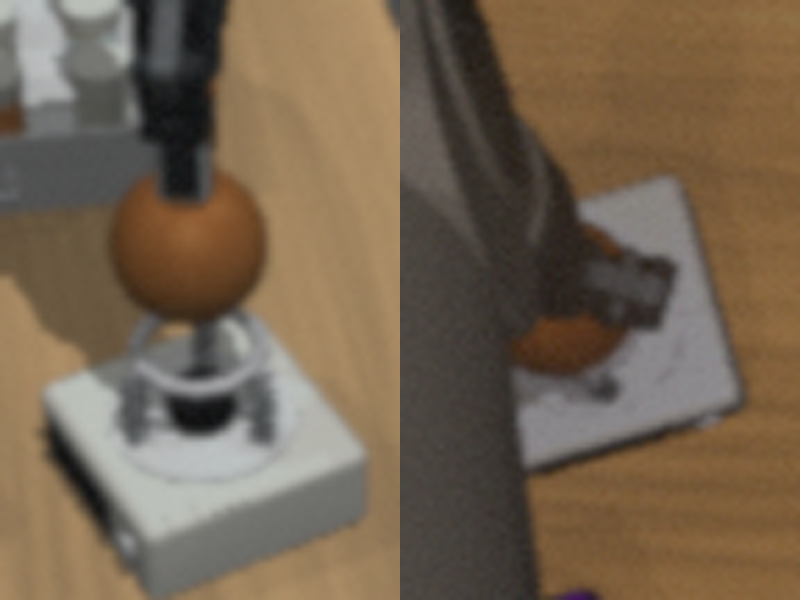

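Run:
```python
from h import *
print(at_z("side",241,120.1,.1476),at_z("side",242.8,139.4,.085),at_z("top",184.6,204.6,.1476))
# fit ball edge and ring checks: project ring/ball tangencies
print(proj("top",[.5015,.1637,.1476]),proj("side",[.501,.164,.085]),proj("side",[.501,.164,.06]))
```

```text
[0.49910062 0.15818172 0.1476    ] [0.50157573 0.16195659 0.085     ] [0.50015503 0.1564353  0.1476    ]
[181.39405746 203.9505797 ] [242.41623627 138.8613866 ] [242.79878057 146.59455463]
```

Run:
```python
from h import *
from scipy.optimize import least_squares
def mask(f,x0,x1,y0,y1):
    i=cv2.imread(f);h=cv2.cvtColor(i,cv2.COLOR_BGR2HSV)
    m=((h[...,1]>165)&(h[...,0]<16)&(h[...,2]>50)).astype(np.uint8)
    z=np.zeros_like(m);z[y0:y1,x0:x1]=m[y0:y1,x0:x1];return z
ms=mask("pics/s2.png",220,265,100,140);mt=mask("pics/t2.png",168,206,180,225)
m0=mask("pics/s0.png",250,296,244,285);mt0=mask("pics/t0.png",300,340,190,228)
for n,m in(("s",ms),("t",mt),("s0",m0),("t0",mt0)):
    c=max(cv2.findContours(m,0,1)[0],key=cv2.contourArea);print(n,c[:,0].min(0),c[:,0].max(0),cv2.minEnclosingCircle(c),m.sum())
a=cv2.imread("pics/s2.png");b=cv2.imread("pics/t2.png")
a0=cv2.imread("pics/s0.png");b0=cv2.imread("pics/t0.png")
def ov(i,m,u,v,w=72,h=54):
    j=i.copy();e=m-cv2.erode(m,np.ones((3,3),np.uint8));j[e>0]=(0,255,0)
    return cv2.resize(j[v-h//2:v+h//2,u-w//2:u+w//2],(400,300),interpolation=cv2.INTER_NEAREST)
cv2.imwrite("pics/c3.png",np.vstack([np.hstack([ov(a,ms,243,120),ov(b,mt,187,205)]),np.hstack([ov(a0,m0,273,262),ov(b0,mt0,320,209)])]))
p=get_obs()["eef_pos"];print(proj("side",p),proj("top",p))
```

```text
s [228 111] [240 130] ((233.73077392578125, 120.42308044433594), 9.580801963806152) 195
t [178 208] [189 213] ((183.5, 211.5), 5.700977325439453) 45
s0 [258 244] [287 276] ((273.5, 259.90625), 16.286867141723633) 518
t0 [309 195] [333 222] ((319.5701904296875, 208.3947296142578), 13.680275917053223) 424
[241.03613168 105.44047961] [178.39264693 201.86936511]
```

View pics/c3.png

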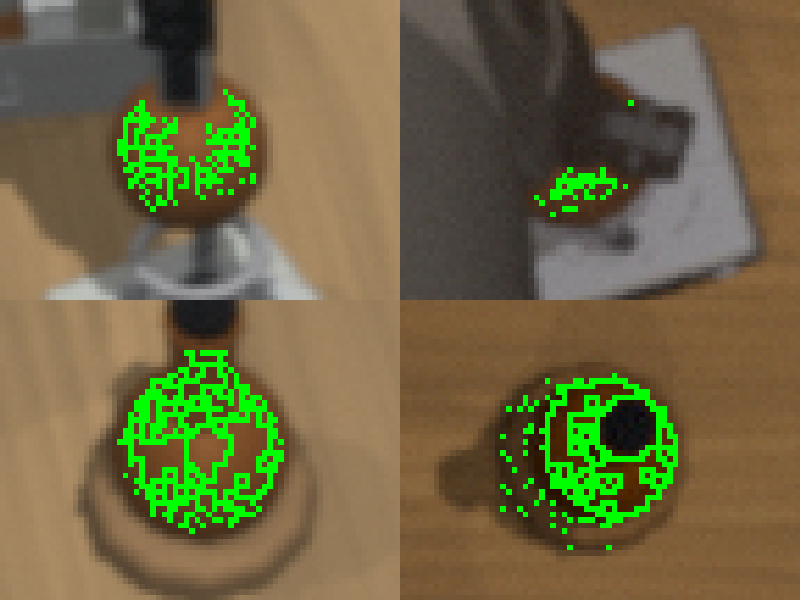

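The side view has the belly at (241,120) and the ring at (243,139). That puts the belly about 2 mm low in x and 2–4 mm low in y. I'll shift slightly, lower, and feel for contact.

```bash
python3 -m handwheel '[0.1,0.2,-1,0,0,0,0, 0.1,0.2,-2,0,0,0,0, 0.1,0.2,-2.6,0,0,0,0, 0.1,0.2,-3,0,0,0,0, 0.1,0.2,-3,0,0,0,0, 0.1,0.2,-3,0,0,0,0]'; python3 -m handwheel '[0,0,-0.2,0,0,0,0,0,0,-0.4,0,0,0,0,0,0,-0.4,0,0,0,0]';  python3 -m handwheel '[0,0,-0.2,0,0,0,0,0,0,-0.4,0,0,0,0,0,0,-0.4,0,0,0,0]'
python3 - <<'E'
from h import *
a=snap("side","pics/s4.png");b=snap("top","pics/t4.png")
def c(i,u,v,w=60,h=60): return cv2.resize(i[v-h//2:v+h//2,u-w//2:u+w//2],(400,400),interpolation=cv2.INTER_CUBIC)
cv2.imwrite("pics/c4.png",np.hstack([c(a,243,135),c(b,190,205)]))
o=get_obs();p=o["eef_pos"];print(p,o["contact_force"],o["torque"],proj("side",[.501,.164,.1106]))
E
```

```text
t: 6.38
eef_pos: [0.5025, 0.1655, 0.1545]
tool_rot: [-0.002, 0.125, 0.992, -0.002]
contact_force: [-0.5, -0.2, -1.6]
gripper_width: 0.271
t: 6.63
eef_pos: [0.5024, 0.1656, 0.1503]
tool_rot: [-0.002, 0.125, 0.992, -0.002]
contact_force: [1.0, 0.6, -3.0]
gripper_width: 0.279
t: 6.88
eef_pos: [0.5026, 0.1659, 0.1464]
tool_rot: [-0.002, 0.125, 0.992, -0.002]
contact_force: [-1.1, -0.0, 2.5]
gripper_width: 0.273
[0.50266936 0.16592424 0.14665993] [-1.51633911  1.34618591  2.60562137] [ 0.18119693  0.23110088 -0.010378  ] [242.01156394 130.6808983 ]
```

View pics/c4.png

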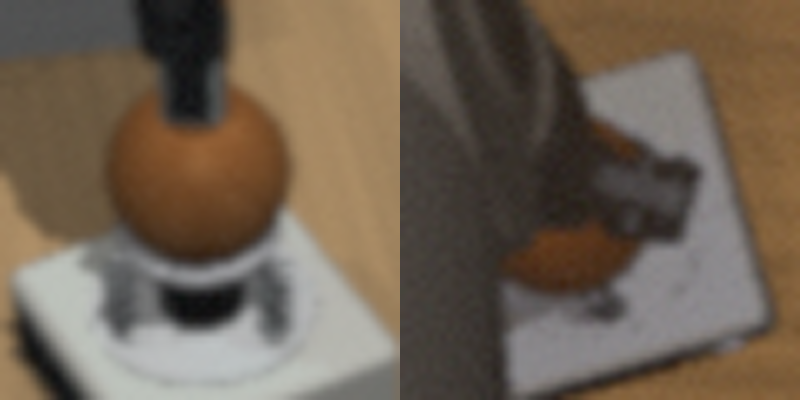

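Contact came at the expected height (TCP 0.147) with small side forces. The side crop shows the belly (198,170) centred in the ring (200,265). Pressing now.

```bash
python3 -m handwheel '[0,0.05,-0.2,0,0,0,0,0,0.05,-0.4,0,0,0,0,0,0.05,-0.6,0,0,0,0,0,0.05,-0.8,0,0,0,0,0,0.05,-0.8,0,0,0,0]'; python3 -m handwheel '[0,0,-0.15,0,0,0,0,0,0,-0.3,0,0,0,0,0,0,-0.4,0,0,0,0,0,0,-0.4,0,0,0,0]';for i in 1 2; do python3 -m handwheel '[0,0,-0.1,0,0,0,0,0,0,-0.1,0,0,0,0,0,0,-0.1,0,0,0,0]';done
```

```text
t: 7.4
eef_pos: [0.5027, 0.1665, 0.1386]
tool_rot: [-0.002, 0.125, 0.992, -0.001]
contact_force: [-1.8, 0.2, 5.8]
gripper_width: 0.277
t: 7.73
eef_pos: [0.5027, 0.1666, 0.1348]
tool_rot: [-0.002, 0.125, 0.992, -0.001]
contact_force: [-2.8, -0.8, 8.8]
gripper_width: 0.284
t: 7.98
eef_pos: [0.5028, 0.1666, 0.1342]
tool_rot: [-0.002, 0.125, 0.992, -0.001]
contact_force: [-3.2, 0.6, 9.1]
gripper_width: 0.276
t: 8.23
eef_pos: [0.5028, 0.1666, 0.1336]
tool_rot: [-0.002, 0.125, 0.992, -0.001]
contact_force: [-3.0, -0.4, 8.5]
gripper_width: 0.281
```

```bash
for i in 1 2 3; do python3 -m handwheel '[-0.05,0,-0.1,0,0,0,0,-0.05,0,-0.1,0,0,0,0,-0.05,0,-0.1,0,0,0,0]';done
```

```text
t: 8.48
eef_pos: [0.5027, 0.1666, 0.1332]
tool_rot: [-0.002, 0.125, 0.992, -0.001]
contact_force: [-3.1, -0.6, 9.5]
gripper_width: 0.277
t: 8.73
eef_pos: [0.5026, 0.1666, 0.1328]
tool_rot: [-0.002, 0.125, 0.992, -0.001]
contact_force: [-2.8, -1.7, 8.8]
gripper_width: 0.274
t: 8.98
eef_pos: [0.5026, 0.1666, 0.1325]
tool_rot: [-0.001, 0.125, 0.992, -0.0]
contact_force: [-3.2, -0.1, 10.7]
gripper_width: 0.273
```

```bash
for i in 1 2 3; do python3 -m handwheel '[-0.1,0,-0.15,0,0,0,0,-0.1,0,-0.15,0,0,0,0,-0.1,0,-0.15,0,0,0,0]';done
```

```text
t: 9.23
eef_pos: [0.5024, 0.1667, 0.1323]
tool_rot: [-0.001, 0.126, 0.992, 0.0]
contact_force: [-4.4, -0.3, 14.5]
gripper_width: 0.275
t: 9.48
eef_pos: [0.5024, 0.1668, 0.1323]
tool_rot: [0.0, 0.126, 0.992, 0.001]
contact_force: [-4.2, -1.5, 16.0]
gripper_width: 0.277
t: 9.73
eef_pos: [0.5022, 0.1667, 0.1322]
tool_rot: [0.001, 0.126, 0.992, 0.001]
contact_force: [-3.2, -1.3, 16.5]
gripper_width: 0.274
```

Run:
```python
from h import *
a=snap("side","pics/s5.png");b=snap("top","pics/t5.png")
for i in range(4): read_camera("side")
o=get_obs();print(o["t"],o["eef_pos"],o["contact_force"],o["torque"])
cv2.imwrite("pics/c5.png",np.hstack([cv2.resize(a[105:165,213:273],(400,400),interpolation=cv2.INTER_CUBIC),cv2.resize(b[80:290,120:330],(400,400),interpolation=cv2.INTER_CUBIC)]))
for z in(.070,.085):
  c=np.array([.502,.164,z]);print([((proj("side",c+[.0305*np.cos(k),.0305*np.sin(k),-.002])-[213,105])*400/60).round(0).tolist() for k in(-np.pi/2,)])
print(((proj("side",[.502,.165,.0956])-[213,105])*400/60).round())
```

```text
10.0333 [0.50226608 0.16674218 0.13222404] [-5.42060851 -1.92529106 17.5310833 ] [-0.51841003  0.95682897 -0.03407427]
[[215.0, 318.0]]
[[214.0, 287.0]]
[197. 201.]
```

View pics/c5.png

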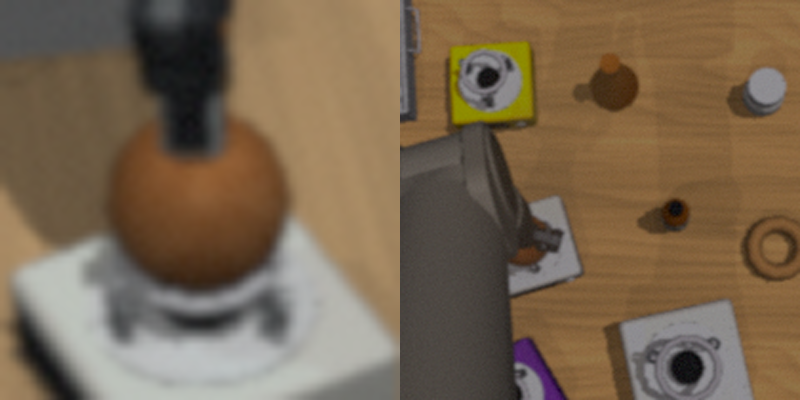

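The ring's front edge dropped from about row 285 to 313 in the crop, where about 31 rows is expected for 15 mm. The belly is at (198,200), against (197,201) expected for fully home. The bottle, conical flask and jar are unmoved. Handing in.

```bash
python3 -c "
from station import *
print(hand_in()); o=get_obs(); print(o['t'],o['eef_pos'],o['contact_force'])"
```

```text
the job is handed in; nothing more can be done
None
the job is handed in; nothing more can be done
```

I gripped the flask by its neck, lifted it from the cork ring and set it in the wire ring of the small white reader. I then pressed it down to the stop and handed in at about 10 s, still holding it there.

**Ring home:** The tool stopped going down at TCP z 0.1322, about 15 mm below first contact. The upward push then rose from about 10 N to 17 N and held. In the side picture the belly sits within about 1 pixel of its expected fully-home position, and the ring dropped about as far as expected.

**Other things:** The oil bottle, conical flask and jar look undisturbed in the last top view.

**Checks that disagreed or were weak:**
- While the flask hung above the ring, the picture put the belly 3–5 mm off where the tool pose said it should be. I shifted about 2 mm before lowering, and contact then came at the expected height.
- About 5 N of sideways force along x remained at the end.
- I could not check directly that the flask is upright, because the arm and fingers hide most of the neck; I inferred it from the tool pointing straight down and the belly being centred in the ring.

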